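Set up the lit bottle display at the tasting table

TASK

Put the two small bottles on show: the slim one is lying in the wide cradle of the display stand and belongs in the narrow cradle beside it, and the fat one lying on the table belongs in the wide cradle, each with its neck resting in the neck notch. Lower each bottle until the cradle carries it before letting go (no dropping), and roll the stand's dimmer thumbwheel away from the front edge, towards the bottles, all the way to its stop. Leave the glasses, the upright bottle and the jug standing where they are.

Things in the scene. Friction and masses are not known exactly. Their poses are not given: they have to be found in the camera images.
- slim_mid (a point): centre of the slim amber glass bottle, lying on its side: body 36 diameter x 75 long, 12 long sloping shoulder, neck 14 diameter x 28 long (115 overall), about 120 g. The point is on the long axis, 45 from the foot, 70 from the neck's end, near the centre of mass; x axis along the bottle towards the neck. Starts in the wide cradle, 11 lower there than the fat bottle will sit.
- slim_neck (a point): point on the slim bottle's axis in the middle of its neck, 56 from slim_mid
- slim_bottle: the same slim bottle; its origin is the point slim_mid
- fat_mid (a point): centre of the fat amber glass bottle, lying on its side: body 52 diameter x 75 long, 12 long sloping shoulder, neck 30 diameter x 28 long (115 overall), about 280 g. The point is on the long axis, 45 from the foot, 70 from the neck's end, near the centre of mass; x axis along the bottle towards the neck. Starts on the table, free to roll, a tasting glass on either side.
- fat_neck (a point): point on the fat bottle's axis in the middle of its neck, 56 from fat_mid
- fat_bottle: the same fat bottle; its origin is the point fat_mid
- narrow_seat (a point): pale wooden narrow cradle (body notch 41 wide over all), for the slim bottle: two 90 degree V supports with a clear gap between, a body notch 14 thick centred 30 before this point and a neck notch 8 thick centred 56 beyond it. The point, 52 above the table, is where slim_mid belongs when seated; x axis horizontal, from body notch to neck notch; y across, z up.
- wide_seat (a point): pale wooden wide cradle (body notch 52 wide over all), for the fat bottle: two 90 degree V supports with a clear gap between, a body notch 14 thick centred 30 before this point and a neck notch 8 thick centred 56 beyond it. The point, 60 above the table, is where fat_mid belongs when seated; x axis horizontal, from body notch to neck notch; y across, z up.
- stand: the fixed display stand: dark wooden plinth 210 (x) x 220 (y), 20 high, origin on the table under its middle, x axis along the cradles from the wheel at the front to the necks. The two cradles stand on it parallel, centre lines 100 apart, either one on the left; their foot strips are 3 thick.
- wheel_top (a point): top of the rim of the ribbed rubber dimmer wheel, 54 above the table: 40 diameter, 16 wide, axle along y, only its upper 9 out of a black box (52 x 46, top 45 above the table) at the middle of the plinth's front edge. x axis: horizontal, towards the bottles. The wheel is sprung: it gives downward up to 5 under a fingertip (1 N at first touch, 4 N at the bottom).
- dimmer (a joint): the wheel's angle in rad: 0 dim, 2.0 fully bright at its stop; grows as the top of the wheel is dragged along wheel_top's +x. A fingertip pressed down 2 to 4 and dragged 20 turns it about 1 rad by friction; lift, go back and repeat. It stays where it is left. A white rib marks the wheel.
- glass1: stemmed tulip tasting glass of clear glass, 112 tall, 60 across the foot and 58 at the widest (55 above the table); origin at the centre of the foot's underside; a bystander, stays where it stands
- glass2: stemmed tulip tasting glass of clear glass, 112 tall, 60 across the foot and 58 at the widest (55 above the table); origin at the centre of the foot's underside; a bystander, stays where it stands
- glass3: stemmed tulip tasting glass of clear glass, 112 tall, 60 across the foot and 58 at the widest (55 above the table); origin at the centre of the foot's underside; a bystander, stays where it stands
- glass4: stemmed tulip tasting glass of clear glass, 112 tall, 60 across the foot and 58 at the widest (55 above the table); origin at the centre of the foot's underside; a bystander, stays where it stands
- upright_bottle: amber bottle standing upright, 48 diameter, 130 tall, origin at the centre of its underside; a bystander
- water_jug: white jug, 90 diameter, 140 tall, with a side handle; origin at the centre of its underside; a bystander
There are look-alikes about, which are no part of the job. What is shaped like the slim_bottle but red or turquoise is not meant.

How it is judged:
At the end, for the whole second after the job is handed in: The slim bottle rests released and still in the narrow cradle and the fat one in the wide cradle, each middle point within 10 mm of its place along the cradle and 4 mm across and in height, neck over the neck notch, axis within 0.1 rad of the cradle's; the dimmer wheel is above 1.85 of its 2.0 rad (x of slim_mid in the frame of narrow_seat between -0.01 and 0.01 m and y of slim_mid in the frame of narrow_seat between -0.004 and 0.004 m and z of slim_mid in the frame of narrow_seat between -0.004 and 0.004 m and x of slim_neck in the frame of narrow_seat above 0.04 m and angle between the x axis of slim_mid and the x axis of narrow_seat, either way round below 0.1 rad and linear speed of each of slim_bottle, fat_bottle below 0.02 m/s and contact force between the fingers and slim_bottle below 0.05 N and x of fat_mid in the frame of wide_seat between -0.01 and 0.01 m and y of fat_mid in the frame of wide_seat between -0.004 and 0.004 m and z of fat_mid in the frame of wide_seat between -0.004 and 0.004 m and x of fat_neck in the frame of wide_seat above 0.04 m and angle between the x axis of fat_mid and the x axis of wide_seat, either way round below 0.1 rad and contact force between the fingers and fat_bottle below 0.05 N and value of joint dimmer above 1.85 rad); the robot touches nothing.
It fails at once if a bottle is dropped: it moves faster than 0.3 m/s (a fall of about 5 mm) while the fingers do not hold it ((contact force between the fingers and slim_bottle below 0.02 N and linear speed of slim_bottle above 0.3 m/s) or (contact force between the fingers and fat_bottle below 0.02 N and linear speed of fat_bottle above 0.3 m/s)).
It fails at once if a glass, the upright bottle or the jug is pushed more than 25 mm or tipped over (distance of any of glass1, glass2, glass3, glass4, upright_bottle, water_jug from where it was at the start of the episode above 0.025 m or angle between any of glass1, glass2, glass3, glass4, upright_bottle, water_jug's own z axis and vertical above 0.4 rad).
It also fails if it takes over 72 s, if anything falls off the work surface, if the arm or the gripper's body presses on something with over 40 N, if the wrist force passes 120 N, or if a joint passes its speed limit or range.

ROBOT

A 6-joint arm with a two-finger parallel gripper is mounted at the origin on the work surface. World frame = base frame: x ahead of the robot, y to its left, z up, the work surface at z = 0. Lengths are in m, angles in rad, forces in N, time in s.
With the tool pointing down it reaches from about 0.275 to 0.75 m from the base axis. Payload 10.2 kg.
Tool frame: the origin (TCP) lies midway between the tips of the shut fingers; the grasp point (between the pads) lies 19 mm behind it (manip.hold_point_z is the distance from the TCP to the grasp point, in m); z points along the fingers, y is the line along which they close (so a half turn about z gives the same grasp; the last joint's range is limited). The gripper opens to 88 mm and grips with 3 to 60 N. Pads are 18 mm wide; open, the fingers measure 123 mm over their backs; the gripper's body (75 mm by 187 mm) begins 45 mm behind the grasp point.
Start: joints at [-1.429, 0.313, 1.498, -0, 1.331, -0.223], TCP at [0.187, -0.49, 0.239] pointing down, gripper open.
Joint ranges: [-2.94, 2.94], [-0.97, 2.17], [0.19, 2.56], [-1.23, 4.37], [0.02, 3.11], [-2.88, 2.88]. Speed limits (rad/s): [2.39, 2.39, 3.01, 3.14, 3.14, 3.14].

INTERFACE

Orientations are given as a 3x3 rotation matrix whose columns are the frame's x, y, z axes.
In Python, from workcell import telemetry, read_camera, ticket, silhouettes, pinpoint, manip gives the robot as it stands.
- The arm moves only by the shell command python3 -m crank 'ROWS' [FORCE]. ROWS is JSON, a list of rows, each a list of 7 numbers: the shift along the tool's x, y, z in mm, then the turn, a rotation vector about the tool's x, y, z in rad, then the gripper command: -1 is shut, 1 is fully open, values between are in proportion. A call has exactly 10 rows; each row shifts and turns the commanded pose from where the row before left it, along the tool's axes as they then stand; what a row does not reach is not made up. A row lasts 1/12 s, in which the tool goes at most 41.7 mm and 7.16 degrees, less where a joint would pass 70% of its speed; a pose out of reach is approached as far as the arm can. A call is refused whole if a number of a shift passes 41.7 or a number of a turn 0.125, either way. A call with a gripper value outside its range is refused whole. The fingers move at their own pace and stop on an object; FORCE is the grip in N (left out, the last holds). Time passes only in rows, so rows that do not move let the fingers close, or fill a call up. It gives the time, the measured TCP pose, the force, the opening and the grip force at its end, in the units of the state.
- telemetry.get_obs(): the state, without advancing time (a new reading comes with each control period).
- read_camera(name): name is "scene" or "top"; returns a dict with "frame" (420x560x3 uint8, red, green, blue), "mtx" (3x3 intrinsics, pixels), "extrinsics" (4x4, takes a point from camera to world coordinates). Camera axes: x right, y up, looking along -z (the intrinsics and any distortion apply to the point x, -y, -z); pixel columns grow to the right and rows downward; lengths in m; the calibration is good to about 2 mm. A picture is of the moment at which its call begins. There is no depth.
- ticket.close_job(): hands the job in; it is judged then, once.
Trained networks look in the newest picture that a camera, given by its name, has taken for a name from the list of things; names that differ only in an ending like _2 or _b are one class to them, and where a whole thing is asked for, a point or a joint stands for the part that bears it (a point fixed in the world has none). Each returns a list of dicts, best first, with "p" (0 to 1); they miss things now and then, are a little off and sometimes report something else, mostly with a low value. They report only what shows in the picture. A call takes as long as a camera call. They do not tell look-alikes from the thing itself.
- silhouettes(camera, label): "region" (420x560 bool, what is visible of it).
- pinpoint(camera, label): "location" ([x, y, z] in m, in world coordinates, good to about 4 mm: a listed point, or the origin of a listed thing).
The state is a dict: "t": time; "joints": joint angles; "dq": joint speeds; "joint_efforts": joint torques, N m; "tcp_pos": TCP position; "eef_rot": TCP orientation; "contact_force": force on the tool from outside, world axes, zero at the start; "torque": the same for the moment, N m; "opening": opening from 0.0 (shut) to 1.0 (fully open); "grip_force": force on a finger pad.
Only numpy, scipy, OpenCV 4.12 (cv2) and the standard library are available. Lean on these libraries where they do the work, as an engineer would, in place of code of your own. Each camera call takes 0.05 s, during which the arm holds its last target. There are 200 camera calls.

## Working session

There is one attempt and no reset: what is moved stays moved. The work goes in short steps, Python scripts to look and compute and a shell command to move; the robot and the scene stay as the last step left them, time stands still between calls to the robot, and variables do not carry over. Pictures are saved under pics/ and viewed, at most 10 in all, crops included, and the job is handed in when it is done.

```bash
mkdir -p pics
cat > h.py <<'E'
import numpy as np, cv2
from workcell import telemetry, read_camera, ticket, silhouettes, pinpoint, manip
def proj(c,P):
    E=np.linalg.inv(c["extrinsics"]);p=E[:3,:3]@np.array(P)+E[:3,3]
    q=c["mtx"]@np.array([p[0],-p[1],-p[2]]);return q[:2]/q[2]
def ray(c,uv,z):
    d=np.linalg.inv(c["mtx"])@np.array([uv[0],uv[1],1.]);d=c["extrinsics"][:3,:3]@np.array([d[0],-d[1],-d[2]])
    o=c["extrinsics"][:3,3];return o+d*(z-o[2])/d[2]
E
python3 - <<'E'
from h import *
a=read_camera("scene");b=read_camera("top")
for n,c in(("scene",a),("top",b)):
    cv2.imwrite(f"pics/{n}0.png",c["frame"][:,:,::-1]); print(n,c["extrinsics"][:3,3].round(3))
    for l in ["slim_mid","slim_neck","fat_mid","fat_neck","narrow_seat","wide_seat","stand","wheel_top","glass1","upright_bottle","water_jug"]:
        for r in pinpoint(n,l): 
            if r["p"]>.2: print(l,round(r["p"],2),np.round(r["location"],3),proj(c,r["location"]).round())
print(manip.hold_point_z, telemetry.get_obs()["eef_rot"].round(3) if hasattr(telemetry.get_obs()["eef_rot"],'round') else telemetry.get_obs()["eef_rot"])
E
```

```text
scene [1.324 0.924 0.813]
slim_mid 0.85 [0.319 0.142 0.015] [356. 207.]
slim_mid 0.74 [0.592 0.164 0.047] [290. 239.]
slim_mid 0.69 [ 0.815 -0.176  0.02 ] [139. 224.]
slim_neck 0.86 [0.643 0.149 0.05 ] [270. 244.]
slim_neck 0.68 [ 0.772 -0.139  0.016] [161. 225.]
slim_neck 0.64 [0.374 0.128 0.018] [339. 211.]
slim_neck 0.56 [0.746 0.131 0.   ] [232. 274.]
fat_mid 0.9 [ 0.546 -0.163  0.024] [224. 189.]
fat_neck 0.82 [ 0.583 -0.123  0.028] [222. 198.]
narrow_seat 0.91 [0.613 0.257 0.052] [311. 259.]
narrow_seat 0.51 [ 0.593  0.206 -0.003] [301. 263.]
wide_seat 0.49 [0.59  0.157 0.057] [289. 234.]
stand 0.92 [ 0.593  0.21  -0.005] [302. 265.]
stand 0.56 [ 0.46  -0.113  0.001] [258. 193.]
stand 0.46 [0.642 0.15  0.051] [271. 243.]
stand 0.37 [0.614 0.259 0.051] [312. 260.]
wheel_top 0.97 [0.507 0.23  0.051] [334. 236.]
glass1 0.9 [0.756 0.206 0.001] [249. 292.]
glass1 0.88 [ 0.459 -0.116  0.002] [258. 192.]
glass1 0.82 [ 0.639 -0.218  0.   ] [187. 200.]
glass1 0.69 [ 0.651 -0.048  0.002] [219. 226.]
upright_bottle 0.8 [ 0.744  0.132 -0.001] [233. 275.]
upright_bottle 0.22 [ 0.546 -0.163 
[... 424 characters left out ...]
.]
fat_mid 0.26 [0.59  0.159 0.063] [252. 200.]
fat_neck 0.6 [ 0.587 -0.126  0.025] [359. 203.]
narrow_seat 0.76 [0.615 0.255 0.05 ] [216. 192.]
narrow_seat 0.36 [0.59  0.158 0.051] [253. 201.]
wide_seat 0.49 [0.59  0.156 0.061] [253. 200.]
stand 0.62 [0.593 0.209 0.   ] [236. 202.]
wheel_top 0.55 [0.51  0.232 0.049] [224. 231.]
glass1 0.79 [ 0.456 -0.118 -0.002] [356. 253.]
glass1 0.64 [ 0.633 -0.22   0.002] [392. 188.]
glass1 0.61 [ 0.757  0.208 -0.002] [238. 145.]
glass1 0.55 [ 0.653 -0.053 -0.   ] [331. 181.]
upright_bottle 0.83 [0.747 0.13  0.002] [265. 148.]
water_jug 0.66 [ 0.516  0.455 -0.006] [146. 230.]
0.0187 [[ 0.934  0.357 -0.   ]
 [ 0.357 -0.934  0.   ]
 [-0.    -0.    -1.   ]]
```

Run:
```python
from h import *
a=cv2.imread("pics/scene0.png");b=cv2.imread("pics/top0.png")
cv2.imwrite("pics/sc_c.png",cv2.resize(a[150:330,110:430],None,fx=2.5,fy=2.5,interpolation=cv2.INTER_CUBIC))
cv2.imwrite("pics/tp_c.png",cv2.resize(b[95:325,130:420],None,fx=2.6,fy=2.6,interpolation=cv2.INTER_CUBIC))
```

```text
(no output)
```

View pics/sc_c.png

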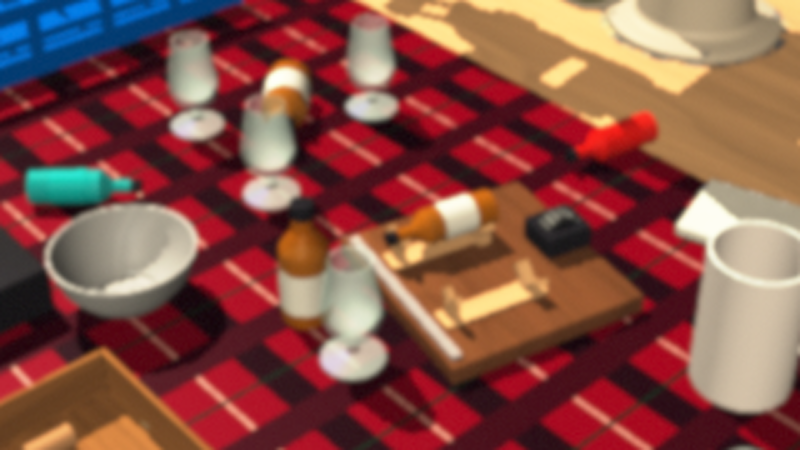

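View pics/tp_c.png

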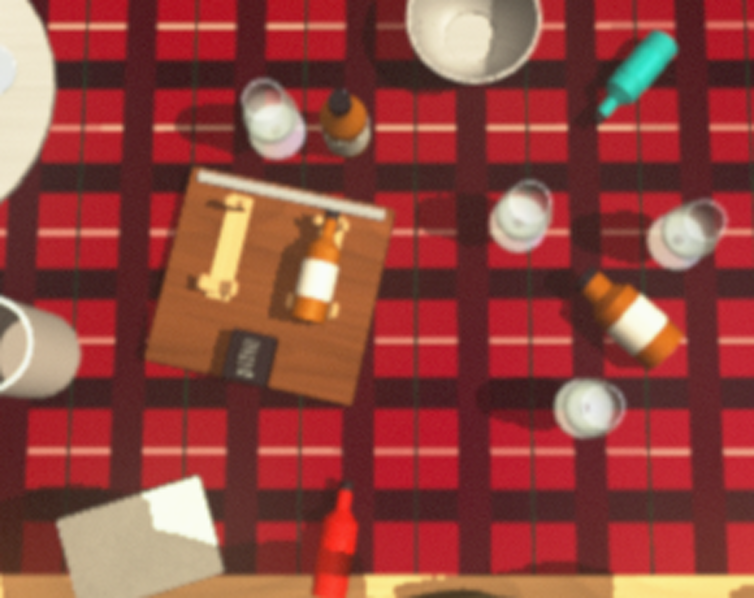

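The top and scene views agree. The slim bottle has three candidates: red (top px 260,306), turquoise (375,121), and amber in the left-hand-looking cradle (253,201). The amber one on the stand fits, because the others are the wrong colour, and the enlarged crop confirms it. The fat bottle is at (373,218), between the glasses at (356,253) and (392,188). Next I'll refine the geometry.

```bash
cat >> h.py <<'E'
def plan(P,yaw):
    o=telemetry.get_obs();R=np.array(o["eef_rot"]);p=np.array(o["tcp_pos"])
    d=R.T@(np.array(P)-p)*1000
    c,s=np.cos(yaw),np.sin(yaw);G=np.array([[c,s,0],[s,-c,0],[0,0,-1.]])
    r=cv2.Rodrigues(R.T@G)[0].ravel()
    print("t",round(o["t"],2),"tcp",p.round(4),"F",np.round(o["contact_force"],1),"open",round(o["opening"]*88,1),"grip",round(o["grip_force"],1))
    print(" shift(tool now)",d.round(1),"turn",r.round(3)," shift(after turn)",(G.T@(np.array(P)-p)*1000).round(1))
def mid(names,n=3):
    out={}
    for k in range(n):
        for cam in("scene","top"):
            read_camera(cam)
            for l,near in names.items():
                rs=[r for r in pinpoint(cam,l) if r["p"]>.2 and np.linalg.norm(np.array(r["location"])-near)<.035]
                if rs: out.setdefault(l,[]).append(rs[0]["location"])
    return {l:(np.median(v,0),np.std(v,0)) for l,v in out.items()}
E
python3 - <<'E'
from h import *
N=dict(slim_mid=[.591,.16,.048],slim_neck=[.644,.147,.05],fat_mid=[.547,-.162,.025],fat_neck=[.585,-.125,.026],narrow_seat=[.614,.256,.052],wide_seat=[.59,.157,.06],stand=[.593,.21,0],wheel_top=[.508,.231,.05])
r=mid(N,3)
for l,(m,s) in r.items(): print(l,m.round(4),s.round(4))
c=read_camera("top")
for l,z in(("stand",.02),("fat_bottle",.026),("slim_bottle",.049)):
  for q in silhouettes("top",l)[:3]:
    ct=max(cv2.findContours(q["region"].astype(np.uint8),0,1)[0],key=cv2.contourArea).reshape(-1,2)
    w=np.array([ray(c,u,z)[:2] for u in ct]).astype(np.float32)*1000
    print(l,round(q["p"],2),cv2.minAreaRect(w))
h=[np.r_[r[l][0]] for l in N]
E
```

```text
slim_mid [0.5901 0.1617 0.0474] [0.0007 0.0018 0.0015]
slim_neck [0.6427 0.1485 0.0481] [0.001  0.0009 0.0012]
fat_mid [ 0.547  -0.1648  0.0247] [0.0015 0.0014 0.0021]
fat_neck [ 0.5836 -0.1236  0.0253] [0.003  0.0009 0.0024]
narrow_seat [0.6132 0.2582 0.0509] [0.0013 0.002  0.0012]
wide_seat [0.5889 0.1582 0.0569] [0.0007 0.0023 0.0045]
stand [ 0.5958  0.2091 -0.0013] [0.0014 0.0012 0.0039]
wheel_top [0.508  0.2296 0.0527] [0.0011 0.0013 0.0015]
fat_bottle 0.84 ((552.4263916015625, -153.50274658203125), (121.92211151123047, 57.59215545654297), 46.47015380859375)
slim_bottle 0.81 ((600.5462036132812, 159.00489807128906), (36.08617401123047, 117.3189926147461), 78.11271667480469)
slim_bottle 0.62 ((329.4421081542969, 138.50779724121094), (34.62057876586914, 113.68670654296875), 80.9568099975586)
slim_bottle 0.57 ((795.56640625, -163.01580810546875), (39.229820251464844, 122.99757385253906), 51.435665130615234)
```

```bash
python3 -c "
from h import *
plan([.5886,.1603,.140],-.232)"
```

```text
t 4.1 tcp [ 0.1873 -0.4905  0.2387] F [-1.9 -0.2 -0.1] open 87.7 grip 0.0
 shift(tool now) [ 607.1 -464.8   98.7] turn [ 0.    -0.     0.597]  shift(after turn) [ 240.9 -725.6   98.7]
```

```bash
python3 -m crank '[[25.3,-19.4,4.1,0,0,0,1],[25.3,-19.4,4.1,0,0,0,1],[25.3,-19.4,4.1,0,0,0,1],[25.3,-19.4,4.1,0,0,0,1],[25.3,-19.4,4.1,0,0,0,1],[25.3,-19.4,4.1,0,0,0,1],[25.3,-19.4,4.1,0,0,0,1],[25.3,-19.4,4.1,0,0,0,1],[25.3,-19.4,4.1,0,0,0,1],[25.3,-19.4,4.1,0,0,0,1]]' 10
python3 -m crank '[[25.3,-19.4,4.1,0,0,0,1],[25.3,-19.4,4.1,0,0,0,1],[25.3,-19.4,4.1,0,0,0,1],[25.3,-19.4,4.1,0,0,0,1],[25.3,-19.4,4.1,0,0,0,1],[25.3,-19.4,4.1,0,0,0,1],[25.3,-19.4,4.1,0,0,0,1],[25.3,-19.4,4.1,0,0,0,1],[25.3,-19.4,4.1,0,0,0,1],[25.3,-19.4,4.1,0,0,0,1]]'
python3 -m crank '[[25.3,-19.4,4.1,0,0,0,1],[25.3,-19.4,4.1,0,0,0,1],[25.3,-19.4,4.1,0,0,0,1],[25.3,-19.4,4.1,0,0,0,1],[0,0,0,0,0,0.1,1],[0,0,0,0,0,0.1,1],[0,0,0,0,0,0.1,1],[0,0,0,0,0,0.1,1],[0,0,0,0,0,0.1,1],[0,0,0,0,0,0.097,1]]'
python3 -c "
from h import *
plan([.5886,.1603,.0303],-.232)"
```

```text
t: 4.93
tcp_pos: [0.355, -0.2176, 0.1977]
eef_rot: [[0.934, 0.357, 0.0], [0.357, -0.934, -0.0], [0.0, 0.0, -1.0]]
contact_force: [-0.2, 0.3, 0.1]
opening: 0.999
grip_force: 0.0
t: 5.77
tcp_pos: [0.5222, 0.0542, 0.1566]
eef_rot: [[0.934, 0.357, 0.0], [0.357, -0.934, -0.0], [0.0, 0.0, -1.0]]
contact_force: [-1.0, 0.0, 0.6]
opening: 1.004
grip_force: 0.0
t: 6.6
tcp_pos: [0.5884, 0.1612, 0.1402]
eef_rot: [[0.972, -0.235, -0.0], [-0.235, -0.972, 0.0], [-0.0, 0.0, -1.0]]
contact_force: [-0.1, -1.0, 0.2]
opening: 0.996
grip_force: 0.0
t 6.6 tcp [0.5884 0.1612 0.1402] F [-0.1 -1.   0.2] open 87.7 grip 0.0
 shift(tool now) [  0.4   0.8 109.9] turn [ 0.     0.    -0.005]  shift(after turn) [  0.4   0.8 109.9]
```

```bash
python3 -m crank '[[0,0,12,0,0,0,1],[0,0,12,0,0,0,1],[0,0,12,0,0,0,1],[0,0,12,0,0,0,1],[0,0,12,0,0,0,1],[0,0,12,0,0,0,1],[0,0,12,0,0,0,1],[0,0,12,0,0,0,1],[0,0,8,0,0,0,1],[0,0,6,0,0,0,1]]' 8
python3 -m crank '[[0,0,0,0,0,0,-1],[0,0,0,0,0,0,-1],[0,0,0,0,0,0,-1],[0,0,0,0,0,0,-1],[0,0,0,0,0,0,-1],[0,0,0,0,0,0,-1],[0,0,0,0,0,0,-1],[0,0,0,0,0,0,-1],[0,0,0,0,0,0,-1],[0,0,0,0,0,0,-1]]' 8
```

```text
t: 7.43
tcp_pos: [0.5881, 0.1611, 0.029]
eef_rot: [[0.973, -0.23, -0.001], [-0.23, -0.973, -0.0], [-0.001, 0.0, -1.0]]
contact_force: [0.6, 0.2, -0.7]
opening: 1.002
grip_force: 0.0
t: 8.27
tcp_pos: [0.5882, 0.1601, 0.0305]
eef_rot: [[0.973, -0.23, -0.001], [-0.23, -0.973, -0.002], [-0.0, 0.002, -1.0]]
contact_force: [-2.8, -6.8, 2.7]
opening: 0.403
grip_force: 7.9
```

```bash
python3 -m crank '[[0,1,0,0,0,0,-1],[0,0,0,0,0,0,-1],[0,0,0,0,0,0,-1],[0,0,0,0,0,0,-1],[0,0,0,0,0,0,-1],[0,0,0,0,0,0,-1],[0,0,0,0,0,0,-1],[0,0,0,0,0,0,-1],[0,0,0,0,0,0,-1],[0,0,0,0,0,0,-1]]' 10
```

```text
t: 9.1
tcp_pos: [0.5882, 0.16, 0.0304]
eef_rot: [[0.973, -0.23, 0.0], [-0.23, -0.973, -0.0], [0.0, 0.0, -1.0]]
contact_force: [-1.7, -4.6, 3.2]
opening: 0.401
grip_force: 9.9
```

```bash
python3 -m crank '[[0,0,-10,0,0,0,-1],[0,0,-10,0,0,0,-1],[0,0,-10,0,0,0,-1],[0,0,-10,0,0,0,-1],[0,-16.5,0,0,0,0,-1],[0,-16.5,0,0,0,0,-1],[0,-16.5,0,0,0,0,-1],[0,-16.5,0,0,0,0,-1],[0,-16.5,0,0,0,0,-1],[0,-16.5,0,0,0,0,-1]]' 12
python3 -m crank '[[0,0,0,0,0,0,-1],[0,0,6,0,0,0,-1],[0,0,6,0,0,0,-1],[0,0,6,0,0,0,-1],[0,0,6,0,0,0,-1],[0,0,5,0,0,0,-1],[0,0,3,0,0,0,-1],[0,0,2,0,0,0,-1],[0,0,0,0,0,0,-1],[0,0,0,0,0,0,-1]]'
python3 -c "
from h import *
o=telemetry.get_obs();print(np.round(o['torque'],2))
c=read_camera('scene');cv2.imwrite('pics/s1.png',cv2.resize(c['frame'][190:310,200:380,::-1],None,fx=4,fy=4,interpolation=cv2.INTER_CUBIC))"
```

```text
t: 9.93
tcp_pos: [0.6112, 0.2576, 0.0714]
eef_rot: [[0.973, -0.23, 0.001], [-0.23, -0.973, 0.001], [0.001, -0.001, -1.0]]
contact_force: [-0.8, -0.8, -0.3]
opening: 0.402
grip_force: 12.0
t: 10.77
tcp_pos: [0.6111, 0.2565, 0.0364]
eef_rot: [[0.973, -0.23, 0.0], [-0.23, -0.973, 0.0], [0.0, -0.0, -1.0]]
contact_force: [-0.6, 0.3, -0.1]
opening: 0.396
grip_force: 12.0
[ 0.07 -0.02 -0.01]
```

View pics/s1.png

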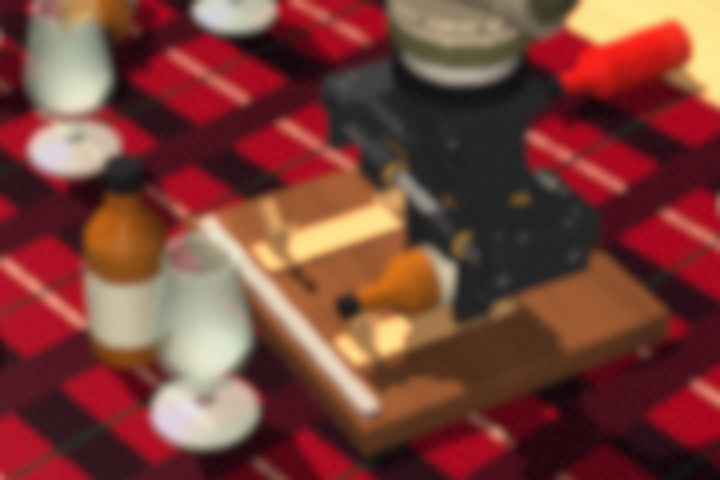

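The picture shows the slim bottle held just above the narrow cradle: neck end at crop px (348,305), with the neck notch below it. I'll lower it gently.

```bash
python3 -m crank '[[0,0,1,0,0,0,-1],[0,0,1,0,0,0,-1],[0,0,1,0,0,0,-1],[0,0,0,0,0,0,-1],[0,0,0,0,0,0,-1],[0,0,0,0,0,0,-1],[0,0,0,0,0,0,-1],[0,0,0,0,0,0,-1],[0,0,0,0,0,0,-1],[0,0,0,0,0,0,-1]]' 10
```

```text
t: 11.65
tcp_pos: [0.6114, 0.2569, 0.0339]
eef_rot: [[0.973, -0.23, 0.001], [-0.23, -0.973, 0.001], [0.001, -0.001, -1.0]]
contact_force: [-0.3, 3.0, 5.0]
opening: 0.403
grip_force: 9.8
```

```bash
python3 -m crank '[[0,-0.7,0.5,0,0,0,-1],[0,0,0,0,0,0,-1],[0,0,0,0,0,0,-1],[0,0,0,0,0,0,-1],[0,0,0,0,0,0,-0.1],[0,0,0,0,0,0,0],[0,0,0,0,0,0,0.1],[0,0,0,0,0,0,0.2],[0,0,0,0,0,0,0.4],[0,0,0,0,0,0,0.4]]' 3
python3 -m crank '[[0,0,-8,0,0,0,0.4],[0,0,-12,0,0,0,0.4],[0,0,-16,0,0,0,0.4],[0,0,-16,0,0,0,0.4],[0,0,-16,0,0,0,0.4],[0,0,-16,0,0,0,0.4],[0,0,-16,0,0,0,0.4],[0,0,-16,0,0,0,0.4],[0,0,-16,0,0,0,0.4],[0,0,-16,0,0,0,0.4]]'
python3 - <<'E'
from h import *
print(mid(dict(slim_mid=[.612,.257,.052],slim_neck=[.666,.244,.052],narrow_seat=[.612,.257,.052]),1))
plan([.508,.23,.075],-.232)
E
```

```text
t: 12.48
tcp_pos: [0.6111, 0.2571, 0.0327]
eef_rot: [[0.973, -0.23, -0.0], [-0.23, -0.973, -0.0], [-0.0, 0.0, -1.0]]
contact_force: [-0.7, 0.2, 0.1]
opening: 0.696
grip_force: 0.0
t: 13.32
tcp_pos: [0.6111, 0.2572, 0.1832]
eef_rot: [[0.973, -0.23, 0.001], [-0.23, -0.973, 0.0], [0.001, -0.001, -1.0]]
contact_force: [-1.2, 0.1, 0.5]
opening: 0.7
grip_force: 0.0
{'slim_mid': (array([0.6126, 0.2593, 0.0509]), array([0., 0., 0.])), 'slim_neck': (array([0.6655, 0.2445, 0.0499]), array([0., 0., 0.])), 'narrow_seat': (array([0.6109, 0.2621, 0.0535]), array([0., 0., 0.]))}
t 13.72 tcp [0.6108 0.2571 0.1798] F [0.1 1.  0.3] open 61.6 grip 0.0
 shift(tool now) [-93.6  49.9 105. ] turn [ 0.001  0.002 -0.   ]  shift(after turn) [-93.8  50.  104.8]
```

```bash
python3 -m crank '[[-10.5,5,5,0,0,0,0],[-10.5,5,5,0,0,0,-0.4],[-10.5,5,5,0,0,0,-1],[-10.5,5,5,0,0,0,-1],[-10.5,5,5,0,0,0,-1],[-10.5,5,5,0,0,0,-1],[-10.5,5,5,0,0,0,-1],[-10.5,5,5,0,0,0,-1],[-10.5,5,5,0,0,0,-1],[-10.5,5,5,0,0,0,-1]]' 10
python3 -m crank '[[0,0,12,0,0,0,-1],[0,0,12,0,0,0,-1],[0,0,12,0,0,0,-1],[0,0,12,0,0,0,-1],[0,0,12,0,0,0,-1],[0,0,9,0,0,0,-1],[0,0,4,0,0,0,-1],[0,0,3,0,0,0,-1],[0,0,1.5,0,0,0,-1],[0,0,0,0,0,0,-1]]'
python3 -c "
from h import *
plan([.5079,.2297,.0505],-.232)"
```

```text
t: 14.55
tcp_pos: [0.4966, 0.2325, 0.1301]
eef_rot: [[0.973, -0.23, -0.001], [-0.23, -0.973, -0.0], [-0.001, 0.0, -1.0]]
contact_force: [0.3, -0.5, 0.2]
opening: 0.004
grip_force: 0.0
t: 15.38
tcp_pos: [0.4975, 0.2327, 0.0534]
eef_rot: [[0.973, -0.23, -0.0], [-0.23, -0.973, -0.0], [-0.0, 0.0, -1.0]]
contact_force: [-0.2, 0.4, 0.7]
opening: 0.007
grip_force: 0.4
t 15.38 tcp [0.4975 0.2327 0.0534] F [-0.2  0.4  0.7] open 0.6 grip 0.4
 shift(tool now) [10.9  0.5  2.9] turn [ 0.  0. -0.]  shift(after turn) [10.9  0.5  2.9]
```

```bash
python3 -m crank '[[0,0,2.8,0,0,0,-1],[3,0,0,0,0,0,-1],[3,0,0,0,0,0,-1],[3,0,0,0,0,0,-1],[3,0,0,0,0,0,-1],[3,0,0,0,0,0,-1],[3,0,0,0,0,0,-1],[3,0,0,0,0,0,-1],[3,0,0,0,0,0,-1],[0,0,0,0,0,0,-1]]'
python3 -m crank '[[0,0,-8,0,0,0,-1],[-12,0,0,0,0,0,-1],[-12,0,0,0,0,0,-1],[0,0,8,0,0,0,-1],[0,0,0,0,0,0,-1],[3,0,0,0,0,0,-1],[3,0,0,0,0,0,-1],[3,0,0,0,0,0,-1],[3,0,0,0,0,0,-1],[3,0,0,0,0,0,-1]]'
python3 -m crank '[[3,0,0,0,0,0,-1],[3,0,0,0,0,0,-1],[3,0,0,0,0,0,-1],[0,0,-8,0,0,0,-1],[-12,0,0,0,0,0,-1],[-12,0,0,0,0,0,-1],[0,0,8,0,0,0,-1],[0,0,0,0,0,0,-1],[3,0,0,0,0,0,-1],[3,0,0,0,0,0,-1]]'
python3 -m crank '[[3,0,0,0,0,0,-1],[3,0,0,0,0,0,-1],[3,0,0,0,0,0,-1],[3,0,0,0,0,0,-1],[3,0,0,0,0,0,-1],[3,0,0,0,0,0,-1],[0,0,0,0,0,0,-1],[0,0,-15,0,0,0,-1],[0,0,-30,0,0,0,-1],[0,0,-30,0,0,0,-1]]'
```

```text
t: 16.22
tcp_pos: [0.5215, 0.227, 0.0506]
eef_rot: [[0.973, -0.23, 0.001], [-0.23, -0.973, 0.0], [0.001, -0.0, -1.0]]
contact_force: [1.4, 1.6, 1.7]
opening: 0.004
grip_force: 1.3
t: 17.05
tcp_pos: [0.5126, 0.229, 0.0506]
eef_rot: [[0.973, -0.23, -0.0], [-0.23, -0.973, -0.0], [-0.0, 0.0, -1.0]]
contact_force: [-2.0, 0.9, 2.0]
opening: 0.003
grip_force: 1.3
t: 17.88
tcp_pos: [0.5039, 0.2311, 0.0506]
eef_rot: [[0.973, -0.23, -0.0], [-0.23, -0.973, -0.0], [-0.0, 0.0, -1.0]]
contact_force: [-2.4, 0.5, 3.3]
opening: 0.005
grip_force: 1.3
t: 18.72
tcp_pos: [0.5204, 0.2269, 0.1256]
eef_rot: [[0.973, -0.23, -0.002], [-0.23, -0.973, -0.001], [-0.002, 0.001, -1.0]]
contact_force: [0.8, 0.1, 0.3]
opening: 0.006
grip_force: 0.0
```

Run:
```python
from h import *
N=dict(fat_mid=[.547,-.162,.025],fat_neck=[.585,-.125,.026])
r=mid(N,2)
for l,(m,s) in r.items(): print(l,m.round(4),s.round(4))
c=read_camera("top")
for q in silhouettes("top","fat_bottle")[:1]:
    ct=max(cv2.findContours(q["region"].astype(np.uint8),0,1)[0],key=cv2.contourArea).reshape(-1,2)
    w=np.array([ray(c,u,.026)[:2] for u in ct]).astype(np.float32)*1000
    print(cv2.minAreaRect(w),[ [round(float(x)) for x in p] for p in cv2.boxPoints(cv2.minAreaRect(w))])
a=np.array([np.cos(.805),np.sin(.805)])
plan([*(np.array([.5462,-.1638])-.0042*a),.14],.805-np.pi/2)
im=c["frame"][:,:,::-1]
cv2.imwrite("pics/t2.png",cv2.resize(im[170:270,320:420],None,fx=6,fy=6,interpolation=cv2.INTER_CUBIC))
```

```text
fat_mid [ 0.5455 -0.1622  0.0242] [0.0014 0.0009 0.0011]
fat_neck [ 0.5835 -0.1224  0.0266] [0.0018 0.0004 0.001 ]
((552.02490234375, -152.35211181640625), (119.72113037109375, 55.068939208984375), 46.915008544921875) [[491, -177], [531, -215], [613, -127], [573, -90]]
t 19.42 tcp [0.5208 0.2271 0.1253] F [-0.  -0.5 -0.6] open -0.0 grip 0.0
 shift(tool now) [112.6 378.2 -14.7] turn [0.    0.    0.534]  shift(after turn) [289.3 268.4 -14.7]
```

View pics/t2.png

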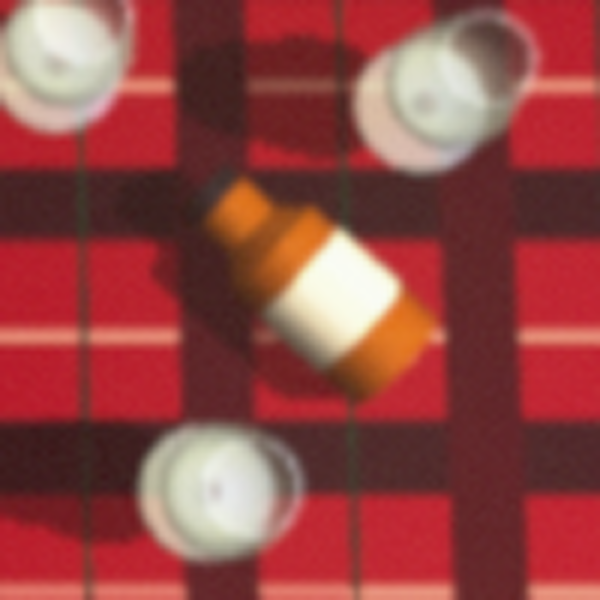

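The fat bottle in the crop: foot centre at px (400,365), neck end at (217,190), with a glass on each side. A straight cross-wise grasp would hit the glasses with the gripper body. So I'll first cage the bottle lengthwise between the fingers and draw it out foot-first.

```bash
python3 -m crank '[[0,0,-3,0,0,0.1058,0],[0,0,-3,0,0,0.1058,1],[0,0,-3,0,0,0.1058,1],[0,0,-3,0,0,0.1058,1],[0,0,-3,0,0,0.1058,1],[23.85,22.5,0,0,0,0,1],[23.85,22.5,0,0,0,0,1],[23.85,22.5,0,0,0,0,1],[23.85,22.5,0,0,0,0,1],[23.85,22.5,0,0,0,0,1]]'
python3 -m crank '[[23.85,22.5,0,0,0,0,1],[23.85,22.5,0,0,0,0,1],[23.85,22.5,0,0,0,0,1],[23.85,22.5,0,0,0,0,1],[23.85,22.5,0,0,0,0,1],[23.85,22.5,0,0,0,0,1],[23.85,22.5,0,0,0,0,1],[0,0,30,0,0,0,1],[0,0,30,0,0,0,1],[0,0,15,0,0,0,1]]'
python3 -c "
from h import *
plan([.5421,-.1655,.046],-.761)"
```

```text
t: 20.25
tcp_pos: [0.5294, 0.062, 0.1406]
eef_rot: [[0.724, -0.69, 0.0], [-0.69, -0.724, -0.0], [0.0, -0.0, -1.0]]
contact_force: [0.1, 0.1, -0.6]
opening: 0.738
grip_force: 0.0
t: 21.08
tcp_pos: [0.5404, -0.1658, 0.0624]
eef_rot: [[0.723, -0.691, -0.003], [-0.691, -0.723, 0.002], [-0.004, 0.001, -1.0]]
contact_force: [-0.0, 0.3, 0.3]
opening: 1.001
grip_force: 0.0
t 21.08 tcp [ 0.5404 -0.1658  0.0624] F [-0.   0.3  0.3] open 88.1 grip 0.0
 shift(tool now) [ 1.1 -1.4 16.4] turn [ 0.001  0.004 -0.001]  shift(after turn) [ 1.  -1.3 16.4]
```

```bash
python3 -m crank '[[0.8,-1,0,0,0,0,1],[0,0,0,0,0,0,1],[0,0,3,0,0,0,1],[0,0,3,0,0,0,1],[0,0,3,0,0,0,1],[0,0,3,0,0,0,1],[0,0,2,0,0,0,1],[0,0,2,0,0,0,1],[0,0,1,0,0,0,1],[0,0,0,0,0,0,1]]' 5
```

```text
t: 21.92
tcp_pos: [0.543, -0.1655, 0.0483]
eef_rot: [[0.724, -0.69, -0.0], [-0.69, -0.724, 0.0], [-0.0, 0.0, -1.0]]
contact_force: [-0.7, 0.2, 0.2]
opening: 0.998
grip_force: 0.0
```

```bash
python3 -m crank '[[0,0,1.5,0,0,0,1],[0,0,1,0,0,0,1],[0,0,0,0,0,0,0.9],[0,0,0,0,0,0,0.85],[0,0,0,0,0,0,0.8],[0,0,0,0,0,0,0.75],[0,0,0,0,0,0,0.7],[0,0,0,0,0,0,0.6],[0,0,0,0,0,0,0.6],[0,0,0,0,0,0,0.6]]' 4
```

```text
t: 22.75
tcp_pos: [0.5433, -0.166, 0.0466]
eef_rot: [[0.724, -0.69, 0.001], [-0.69, -0.724, -0.001], [0.001, 0.0, -1.0]]
contact_force: [-1.2, -0.3, 6.0]
opening: 0.913
grip_force: 4.4
```

```bash
python3 -m crank '[[0,3,0,0,0,0,0.6],[0,6,0,0,0,0,0.6],[0,8,0,0,0,0,0.6],[0,8,0,0,0,0,0.6],[0,8,0,0,0,0,0.6],[0,8,0,0,0,0,0.6],[0,8,0,0,0,0,0.6],[0,8,0,0,0,0,0.6],[0,8,0,0,0,0,0.6],[0,8,0,0,0,0,0.6]]'
python3 -m crank '[[0,8,0,0,0,0,0.6],[0,8,0,0,0,0,0.6],[0,8,0,0,0,0,0.6],[0,8,0,0,0,0,0.6],[0,8,0,0,0,0,0.6],[0,7,0,0,0,0,0.6],[0,5,0,0,0,0,0.6],[0,3,0,0,0,0,0.6],[0,0,0,0,0,0,0.6],[0,0,0,0,0,0,0.6]]'
python3 -m crank '[[0,0,0,0,0,0,0.9],[0,0,0,0,0,0,1],[0,0,0,0,0,0,1],[0,0,-4,0,0,0,1],[0,0,-8,0,0,0,1],[0,0,-15,0,0,0,1],[0,0,-15,0,0,0,1],[0,0,-15,0,0,0,1],[0,0,-15,0,0,0,1],[0,0,-15,0,0,0,1]]'
python3 - <<'E'
from h import *
N=dict(fat_mid=[.454,-.26,.025],fat_neck=[.493,-.22,.026],slim_mid=[.612,.257,.052])
r=mid(N,1)
for l,(m,s) in r.items(): print(l,m.round(4),s.round(4))
c=read_camera("top");im=c["frame"][:,:,::-1]
cv2.imwrite("pics/t3.png",cv2.resize(im[165:315,190:440],None,fx=3.2,fy=3.2,interpolation=cv2.INTER_CUBIC))
E
```

```text
t: 23.58
tcp_pos: [0.4932, -0.2185, 0.0467]
eef_rot: [[0.724, -0.69, 0.002], [-0.69, -0.724, -0.0], [0.002, -0.001, -1.0]]
contact_force: [3.2, 3.1, 6.0]
opening: 0.849
grip_force: 6.7
t: 24.42
tcp_pos: [0.455, -0.2587, 0.0467]
eef_rot: [[0.724, -0.69, 0.001], [-0.69, -0.724, -0.001], [0.002, 0.0, -1.0]]
contact_force: [-0.2, 0.3, 6.0]
opening: 0.851
grip_force: 7.1
t: 25.25
tcp_pos: [0.4547, -0.2581, 0.1343]
eef_rot: [[0.724, -0.69, 0.0], [-0.69, -0.724, -0.0], [0.0, -0.0, -1.0]]
contact_force: [0.4, -0.1, -0.5]
opening: 1.002
grip_force: 0.0
fat_neck [ 0.4982 -0.214   0.0253] [0.0008 0.0001 0.0001]
slim_mid [0.6124 0.2602 0.0526] [0.0002 0.0023 0.0017]
```

View pics/t3.png

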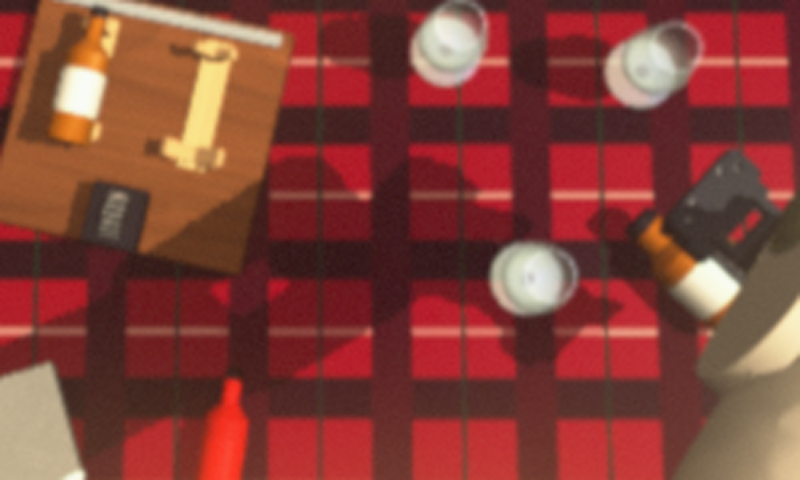

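```bash
python3 -m crank '[[0,0,0,0,0,-0.12,1],[0,0,0,0,0,-0.12,1],[0,0,0,0,0,-0.12,1],[0,0,0,0,0,-0.12,1],[0,0,0,0,0,-0.12,1],[0,0,0,0,0,-0.12,1],[0,0,0,0,0,-0.12,1],[0,0,0,0,0,-0.12,1],[0,0,0,0,0,-0.12,1],[0,0,0,0,0,-0.12,1]]'
python3 -m crank '[[0,0,0,0,0,-0.12,1],[0,0,0,0,0,-0.12,1],[0,0,0,0,0,-0.12,1],[5,0,0,0,0,0,1],[0,0,12,0,0,0,1],[0,0,12,0,0,0,1],[0,0,12,0,0,0,1],[0,0,0,0,0,0,1],[0,0,0,0,0,0,1],[0,0,0,0,0,0,1]]'
python3 - <<'E'
from h import *
c=read_camera("scene");im=c["frame"][:,:,::-1]
u=proj(c,[.458,-.2545,.03]).astype(int);print(u)
cv2.imwrite("pics/s3.png",cv2.resize(im[max(u[1]-60,0):u[1]+60,u[0]-90:u[0]+70],None,fx=5,fy=5,interpolation=cv2.INTER_CUBIC))
for l in("fat_mid","fat_neck"):
  for r in pinpoint("scene",l)[:2]: print(l,r)
plan([.458,-.2545,.009],.80)
E
```

```text
t: 26.53
tcp_pos: [0.4546, -0.2582, 0.1326]
eef_rot: [[0.903, 0.43, -0.001], [0.43, -0.903, 0.001], [-0.0, -0.001, -1.0]]
contact_force: [0.0, 0.8, 0.3]
opening: 0.997
grip_force: 0.0
t: 27.37
tcp_pos: [0.4586, -0.2548, 0.0976]
eef_rot: [[0.699, 0.715, 0.001], [0.715, -0.699, -0.0], [0.0, 0.001, -1.0]]
contact_force: [-0.0, 0.2, -0.1]
opening: 1.002
grip_force: 0.0
[228 166]
fat_mid {'location': [0.6535, -0.05, 0.0004], 'p': 0.45}
fat_neck {'location': [0.4964, -0.2157, 0.027], 'p': 0.62}
t 27.52 tcp [ 0.4585 -0.2548  0.0977] F [0.  0.7 0.1] open 88.3 grip 0.0
 shift(tool now) [-0.1 -0.7 88.7] turn [ 0.001 -0.    -0.002]  shift(after turn) [-0.1 -0.6 88.7]
```

View pics/s3.png

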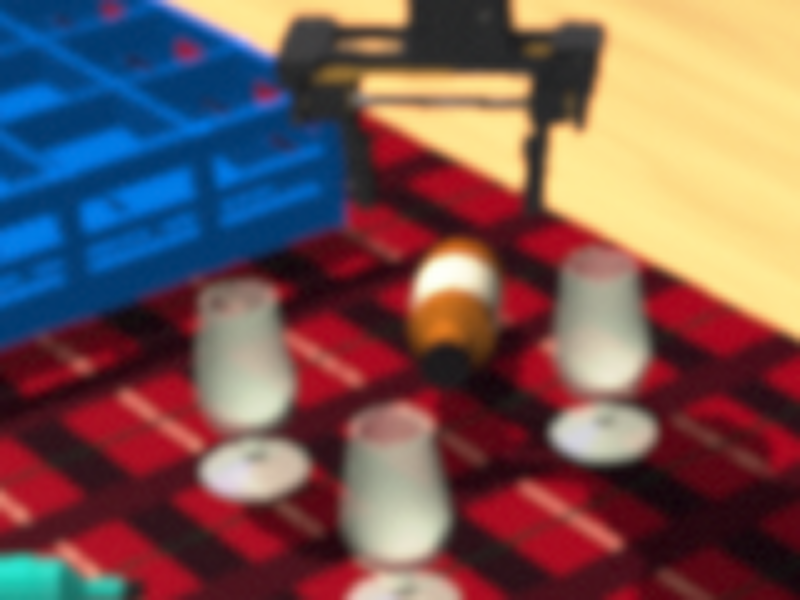

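The bottle lies flat at crop px (455,305) between the fingers. A blue crate corner is near (345,215), so I'll check its clearance before descending.

Run:
```python
from h import *
c=read_camera("scene")
for u in((345,220),(345,120),(275,60),(120,0)):
    q=(138+u[0]/5,106+u[1]/5); print(u,[ray(c,q,z)[:2].round(3) for z in(0,.05,.08,.1)])
c=read_camera("top");E=[proj(c,[x,y,0]).round() for x,y in((.525,-.32),(.458,-.2545),(.6,-.35))];print(E)
im=c["frame"][:,:,::-1]
cv2.imwrite("pics/t4.png",cv2.resize(im[100:330,340:560],None,fx=2.6,fy=2.6,interpolation=cv2.INTER_CUBIC))
```

```text
(345, 220) [array([ 0.407, -0.442]), array([ 0.463, -0.358]), array([ 0.497, -0.308]), array([ 0.52 , -0.274])]
(345, 120) [array([ 0.312, -0.574]), array([ 0.374, -0.482]), array([ 0.412, -0.427]), array([ 0.437, -0.39 ])]
(275, 60) [array([ 0.288, -0.698]), array([ 0.352, -0.598]), array([ 0.39 , -0.538]), array([ 0.415, -0.499])]
(120, 0) [array([ 0.312, -0.879]), array([ 0.374, -0.768]), array([ 0.412, -0.702]), array([ 0.437, -0.657])]
[array([430., 227.]), array([407., 252.]), array([439., 200.])]
```

View pics/t4.png

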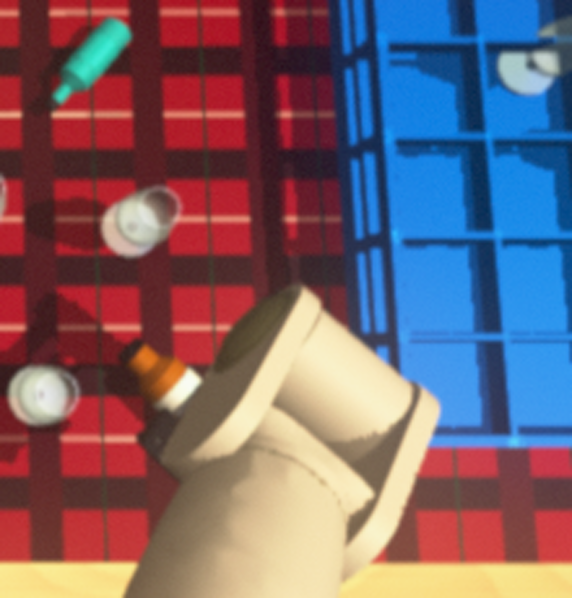

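The crate starts about 39 px (10 cm) beyond the end of the gripper body, so it is clear. I'll descend and grip.

```bash
python3 -m crank '[[0,0,12,0,0,0,1],[0,0,12,0,0,0,1],[0,0,12,0,0,0,1],[0,0,12,0,0,0,1],[0,0,12,0,0,0,1],[0,0,10,0,0,0,1],[0,0,8,0,0,0,1],[0,0,6,0,0,0,1],[0,0,4,0,0,0,1],[0,0,0,0,0,0,1]]'
python3 -m crank '[[0,0,0,0,0,0,0.6],[0,0,0,0,0,0,0.3],[0,0,0,0,0,0,-1],[0,0,0,0,0,0,-1],[0,0,0,0,0,0,-1],[0,0,0,0,0,0,-1],[0,0,0,0,0,0,-1],[0,0,0,0,0,0,-1],[0,0,0,0,0,0,-1],[0,0,0,0,0,0,-1]]' 20
```

```text
t: 28.45
tcp_pos: [0.4581, -0.2545, 0.0085]
eef_rot: [[0.698, 0.716, -0.001], [0.716, -0.698, 0.001], [-0.0, -0.001, -1.0]]
contact_force: [0.2, -0.0, 0.1]
opening: 0.999
grip_force: 0.0
t: 29.28
tcp_pos: [0.4583, -0.2547, 0.0092]
eef_rot: [[0.698, 0.717, 0.0], [0.717, -0.698, -0.0], [-0.0, 0.0, -1.0]]
contact_force: [-0.9, 1.1, 3.5]
opening: 0.582
grip_force: 20.0
```

```bash
python3 -m crank '[[0,0,-8,0,0,0,-1],[0,0,-14,0,0,0,-1],[0,0,-18,0,0,0,-1],[0,0,-18,0,0,0,-1],[0,0,-18,0,0,0,-1],[0,0,-18,0,0,0,-1],[0,0,-18,0,0,0,-1],[0,0,-18,0,0,0,-1],[0,0,-12,0,0,0,-1],[0,0,-8,0,0,0,-1]]' 20
python3 -c "
from h import *
plan([.5887,.1588,.159],-.232)"
```

```text
t: 30.12
tcp_pos: [0.4583, -0.2547, 0.1605]
eef_rot: [[0.698, 0.717, 0.001], [0.717, -0.698, -0.001], [0.0, 0.001, -1.0]]
contact_force: [-0.3, -0.4, -2.7]
opening: 0.583
grip_force: 20.0
t 30.12 tcp [ 0.4583 -0.2547  0.1605] F [-0.3 -0.4 -2.7] open 51.3 grip 20.0
 shift(tool now) [ 387.2 -195.1    1.3] turn [ 1.000e-03 -1.000e-03  1.031e+00]  shift(after turn) [  31.8 -432.4    1.5]
```

```bash
python3 -m crank '[[0,0,0,0,0,0.1031,-1],[0,0,0,0,0,0.1031,-1],[0,0,0,0,0,0.1031,-1],[0,0,0,0,0,0.1031,-1],[0,0,0,0,0,0.1031,-1],[0,0,0,0,0,0.1031,-1],[0,0,0,0,0,0.1031,-1],[0,0,0,0,0,0.1031,-1],[0,0,0,0,0,0.1031,-1],[0,0,0,0,0,0.1031,-1]]'
python3 -m crank '[[1.7,-12,0,0,0,0,-1],[1.7,-23.3,0,0,0,0,-1],[1.7,-23.3,0,0,0,0,-1],[1.7,-23.3,0,0,0,0,-1],[1.7,-23.3,0,0,0,0,-1],[1.7,-23.3,0,0,0,0,-1],[1.7,-23.3,0,0,0,0,-1],[1.7,-23.3,0,0,0,0,-1],[1.7,-23.3,0,0,0,0,-1],[1.7,-23.3,0,0,0,0,-1]]'
python3 -m crank '[[1.7,-23.3,0,0,0,0,-1],[1.7,-23.3,0,0,0,0,-1],[1.7,-23.3,0,0,0,0,-1],[1.7,-23.3,0,0,0,0,-1],[1.7,-23.3,0,0,0,0,-1],[1.7,-23.3,0,0,0,0,-1],[1.7,-23.3,0,0,0,0,-1],[1.5,-23.3,0,0,0,0,-1],[1.5,-16,0,0,0,0,-1],[0,-8,0,0,0,0,-1]]'
python3 - <<'E'
from h import *
for cam in("scene","top"):
    read_camera(cam)
    for l in("fat_mid","fat_neck"):
        for r in pinpoint(cam,l)[:2]: print(cam,l,np.round(r["location"],4),round(r["p"],2))
plan([.5887,.1588,.08],-.232)
E
```

```text
t: 30.95
tcp_pos: [0.4579, -0.2544, 0.1586]
eef_rot: [[0.972, -0.235, -0.001], [-0.235, -0.972, 0.001], [-0.001, -0.001, -1.0]]
contact_force: [0.1, -1.0, -2.9]
opening: 0.579
grip_force: 20.0
t: 31.78
tcp_pos: [0.5257, -0.0408, 0.1588]
eef_rot: [[0.974, -0.227, -0.001], [-0.227, -0.974, 0.0], [-0.001, -0.0, -1.0]]
contact_force: [0.0, 0.3, -3.0]
opening: 0.583
grip_force: 20.0
t: 32.62
tcp_pos: [0.5884, 0.1611, 0.1585]
eef_rot: [[0.974, -0.226, -0.001], [-0.226, -0.974, 0.0], [-0.001, -0.0, -1.0]]
contact_force: [0.4, 0.1, -2.5]
opening: 0.585
grip_force: 20.0
scene fat_mid [0.5877 0.1562 0.1748] 0.59
scene fat_neck [0.6404 0.1491 0.1771] 0.56
top fat_mid [0.5867 0.1616 0.1746] 0.57
top fat_mid [ 0.5938  0.2111 -0.0009] 0.55
t 32.92 tcp [0.5885 0.1576 0.159 ] F [-0.5  0.8 -3.1] open 51.5 grip 20.0
 shift(tool now) [-0.1 -1.2 79. ] turn [ 0.     0.    -0.001]  shift(after turn) [-0.1 -1.2 79. ]
```

```bash
python3 -m crank '[[2,-1,0,0,0,0,-1],[0,0,12,0,0,0,-1],[0,0,14,0,0,0,-1],[0,0,14,0,0,0,-1],[0,0,14,0,0,0,-1],[0,0,14,0,0,0,-1],[0,0,14,0,0,0,-1],[0,0,12,0,0,0,-1],[0,0,9,0,0,0,-1],[0,0,5,0,0,0,-1]]'
python3 -m crank '[[0,0,1,0,0,0,-1],[0,0,1,0,0,0,-1],[0,0,1,0,0,0,-1],[0,0,1,0,0,0,-1],[0,0,1,0,0,0,-1],[0,0,0,0,0,0,-1],[0,0,0,0,0,0,-1],[0,0,0,0,0,0,-1],[0,0,0,0,0,0,-1],[0,0,0,0,0,0,-1]]' 15
python3 - <<'E'
from h import *
c=read_camera("scene");im=c["frame"][:,:,::-1]
cv2.imwrite("pics/s5.png",cv2.resize(im[190:310,200:380],None,fx=4,fy=4,interpolation=cv2.INTER_CUBIC))
E
```

```text
t: 33.75
tcp_pos: [0.5906, 0.1587, 0.0499]
eef_rot: [[0.973, -0.23, -0.001], [-0.23, -0.973, -0.0], [-0.001, 0.0, -1.0]]
contact_force: [0.2, 1.1, -3.4]
opening: 0.58
grip_force: 20.0
t: 34.58
tcp_pos: [0.5909, 0.159, 0.0461]
eef_rot: [[0.973, -0.23, 0.0], [-0.23, -0.973, 0.0], [0.0, -0.0, -1.0]]
contact_force: [-0.4, -0.1, -2.7]
opening: 0.584
grip_force: 15.0
```

View pics/s5.png

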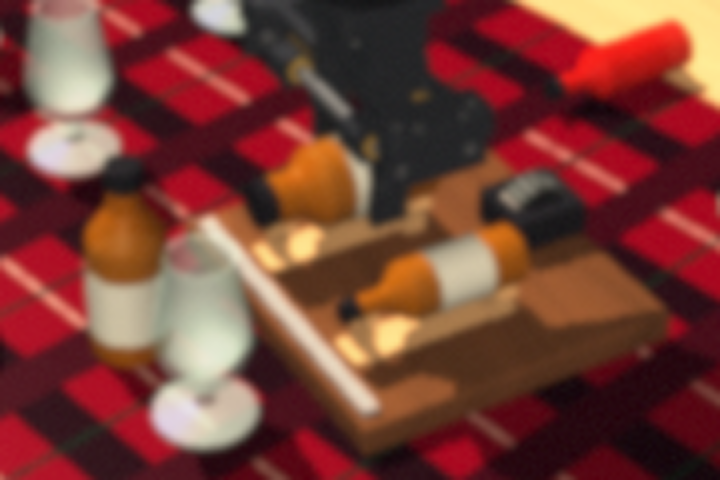

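The slim bottle is seated, with its neck in the notch at px (350,310). The fat bottle is hanging just over the wide cradle, neck at (262,200). I'll lower it the last few millimetres.

```bash
python3 -m crank '[[0,0,1,0,0,0,-1],[0,0,1,0,0,0,-1],[0,0,1,0,0,0,-1],[0,0,0,0,0,0,-1],[0,0,0,0,0,0,-1],[0,0,0,0,0,0,-1],[0,0,0,0,0,0,-1],[0,0,0,0,0,0,-1],[0,0,0,0,0,0,-1],[0,0,0,0,0,0,-1]]' 12
```

```text
t: 35.47
tcp_pos: [0.591, 0.1592, 0.0432]
eef_rot: [[0.973, -0.23, 0.0], [-0.23, -0.973, 0.0], [0.0, -0.0, -1.0]]
contact_force: [-0.3, 3.1, 1.1]
opening: 0.583
grip_force: 12.0
```

```bash
python3 -m crank '[[0,-0.8,0,0,0,0,-1],[0,0,0.6,0,0,0,-1],[0,0,0,0,0,0,-1],[0,0,0,0,0,0,-1],[0,0,0,0,0,0,-1],[0,0,0,0,0,0,-1],[0,0,0,0,0,0,-1],[0,0,0,0,0,0,-1],[0,0,0,0,0,0,-1],[0,0,0,0,0,0,-1]]' 10
```

```text
t: 36.3
tcp_pos: [0.5911, 0.1593, 0.0431]
eef_rot: [[0.973, -0.23, -0.0], [-0.23, -0.973, -0.001], [0.0, 0.001, -1.0]]
contact_force: [-4.4, -1.9, 6.6]
opening: 0.589
grip_force: 10.0
```

```bash
python3 -m crank '[[0,0,0,0,0,0,0.25],[0,0,0,0,0,0,0.3],[0,0,0,0,0,0,0.4],[0,0,0,0,0,0,0.5],[0,0,0,0,0,0,0.6],[0,0,0,0,0,0,0.6],[0,0,0,0,0,0,0.6],[0,0,-4,0,0,0,0.6],[0,0,-8,0,0,0,0.6],[0,0,-12,0,0,0,0.6]]' 5
python3 -m crank '[[0,0,-16,0,0,0,0.6],[0,0,-16,0,0,0,0.6],[0,0,-16,0,0,0,0.6],[0,0,-16,0,0,0,0.6],[0,0,-16,0,0,0,0.6],[0,30,0,0,0,0,0.6],[0,35,0,0,0,0,0.6],[0,35,0,0,0,0,0.6],[0,35,0,0,0,0,0.6],[0,35,0,0,0,0,0.6]]'
python3 - <<'E'
from h import *
r=mid(dict(fat_mid=[.59,.16,.06],fat_neck=[.645,.146,.06],slim_mid=[.612,.257,.052],slim_neck=[.666,.244,.052]),2)
for l,(m,s) in r.items(): print(l,m.round(4),s.round(4), "x'y'",np.round([.973*m[0]-.23*m[1],.23*m[0]+.973*m[1]],4))
print(telemetry.get_obs()["t"])
c=read_camera("scene");d=read_camera("top")
A=cv2.resize(c["frame"][200:290,230:350,::-1],(480,360),interpolation=cv2.INTER_CUBIC)
B=cv2.resize(d["frame"][160:250,195:275,::-1],(320,360),interpolation=cv2.INTER_CUBIC)
cv2.imwrite("pics/s6.png",np.hstack([A,B]))
E
```

```text
t: 37.13
tcp_pos: [0.5907, 0.1597, 0.0667]
eef_rot: [[0.973, -0.23, -0.001], [-0.23, -0.973, -0.0], [-0.001, 0.0, -1.0]]
contact_force: [-0.7, 0.3, 0.9]
opening: 0.801
grip_force: 0.0
t: 37.97
tcp_pos: [0.5515, -0.0071, 0.1479]
eef_rot: [[0.973, -0.23, 0.002], [-0.23, -0.973, -0.0], [0.002, -0.0, -1.0]]
contact_force: [0.9, -0.2, -0.4]
opening: 0.802
grip_force: 0.0
fat_mid [0.5926 0.1562 0.0599] [0.0015 0.0003 0.0028] x'y' [0.5407 0.2883]
fat_neck [0.6482 0.1466 0.0606] [0.0009 0.001  0.0014] x'y' [0.597  0.2917]
slim_mid [0.6135 0.2576 0.0513] [0.0017 0.0017 0.0009] x'y' [0.5376 0.3917]
slim_neck [0.6674 0.246  0.0539] [0.0019 0.0021 0.0015] x'y' [0.5928 0.3929]
38.9667
```

View pics/s6.png

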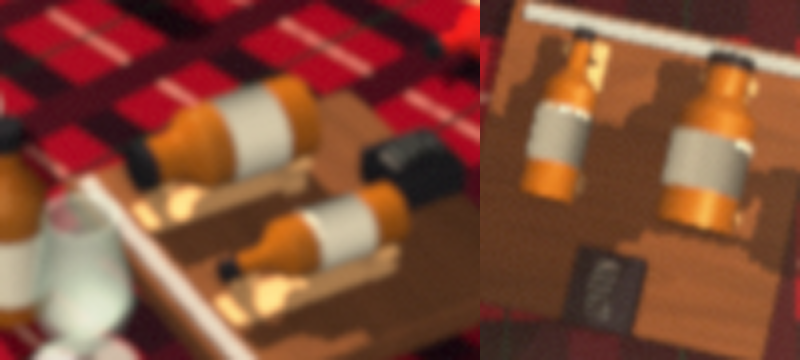

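Both bottles are seated: fat neck at px (145,160), slim neck at (230,268). The wheel's rib isn't readable, so I'll give it two more strokes to be sure it has reached its stop.

```bash
python3 -c "
from h import *
plan([.4979,.2320,.0625],-.232)"
```

```text
t 39.07 tcp [ 0.5519 -0.0057  0.1464] F [0.9 0.7 0.9] open 70.5 grip 0.0
 shift(tool now) [-107.3 -218.9   83.9] turn [ 0.  0. -0.]  shift(after turn) [-107.2 -218.9   83.9]
```

```bash
python3 -m crank '[[-11.9,-24.3,0,0,0,0,-1],[-11.9,-24.3,0,0,0,0,-1],[-11.9,-24.3,0,0,0,0,-1],[-11.9,-24.3,0,0,0,0,-1],[-11.9,-24.3,0,0,0,0,-1],[-11.9,-24.3,0,0,0,0,-1],[-11.9,-24.3,0,0,0,0,-1],[-11.9,-24.3,0,0,0,0,-1],[-11.9,-24.3,0,0,0,0,-1],[0,0,0,0,0,0,-1]]' 10
python3 -m crank '[[0,0,14,0,0,0,-1],[0,0,14,0,0,0,-1],[0,0,14,0,0,0,-1],[0,0,14,0,0,0,-1],[0,0,14,0,0,0,-1],[0,0,12,0,0,0,-1],[0,0,6,0,0,0,-1],[0,0,4,0,0,0,-1],[0,0,3.5,0,0,0,-1],[0,0,0,0,0,0,-1]]'
python3 -m crank '[[3,0,0,0,0,0,-1],[3,0,0,0,0,0,-1],[3,0,0,0,0,0,-1],[3,0,0,0,0,0,-1],[3,0,0,0,0,0,-1],[3,0,0,0,0,0,-1],[3,0,0,0,0,0,-1],[0,0,-8,0,0,0,-1],[-11,0,0,0,0,0,-1],[-11,0,0,0,0,0,-1]]'
python3 -m crank '[[0,0,4,0,0,0,-1],[0,0,4,0,0,0,-1],[3,0,0,0,0,0,-1],[3,0,0,0,0,0,-1],[3,0,0,0,0,0,-1],[3,0,0,0,0,0,-1],[3,0,0,0,0,0,-1],[3,0,0,0,0,0,-1],[3,0,0,0,0,0,-1],[3,0,0,0,0,0,-1]]'
python3 -m crank '[[0,0,-15,0,0,0,-1],[0,0,-20,0,0,0,-1],[0,0,-20,0,0,0,-1],[0,0,-20,0,0,0,-1],[-20,0,-20,0,0,0,-1],[-30,30,-10,0,0,0,-1],[-30,30,0,0,0,0,-1],[-20,30,0,0,0,0,-1],[-10,30,0,0,0,0,-1],[0,30,0,0,0,0,-1]]'
python3 - <<'E'
from h import *
d=read_camera("top");c=read_camera("scene");b=cv2.imread("pics/top0.png");a=cv2.imread("pics/scene0.png")
f=lambda i,x0,y0,x1,y1:cv2.resize(i[y0:y1,x0:x1],(400,280),interpolation=cv2.INTER_CUBIC)
t=(205,210,245,238);s=(315,225,350,250)
cv2.imwrite("pics/w.png",np.vstack([np.hstack([f(b,*t),f(d["frame"][:,:,::-1],*t)]),np.hstack([f(a,*s),f(c["frame"][:,:,::-1],*s)])]))
E
```

```text
t: 39.9
tcp_pos: [0.4968, 0.2353, 0.1465]
eef_rot: [[0.974, -0.227, -0.0], [-0.227, -0.974, 0.001], [-0.0, -0.001, -1.0]]
contact_force: [0.4, 0.1, -0.3]
opening: 0.066
grip_force: 0.0
t: 40.73
tcp_pos: [0.4982, 0.2316, 0.051]
eef_rot: [[0.973, -0.23, 0.0], [-0.23, -0.973, -0.0], [0.0, 0.0, -1.0]]
contact_force: [-1.7, -0.7, 3.1]
opening: 0.003
grip_force: 1.2
t: 41.57
tcp_pos: [0.4975, 0.2319, 0.0596]
eef_rot: [[0.973, -0.231, 0.001], [-0.231, -0.973, 0.0], [0.001, -0.0, -1.0]]
contact_force: [0.5, 0.4, 0.1]
opening: 0.006
grip_force: 0.0
t: 42.4
tcp_pos: [0.5208, 0.2264, 0.0509]
eef_rot: [[0.973, -0.23, 0.0], [-0.23, -0.973, -0.0], [0.0, -0.0, -1.0]]
contact_force: [-1.4, -0.2, 2.9]
opening: 0.005
grip_force: 1.1
t: 43.23
tcp_pos: [0.3791, 0.1067, 0.1555]
eef_rot: [[0.974, -0.228, 0.0], [-0.228, -0.974, -0.0], [0.0, 0.0, -1.0]]
contact_force: [1.2, -0.2, -0.4]
opening: 0.008
grip_force: 0.0
```

View pics/w.png

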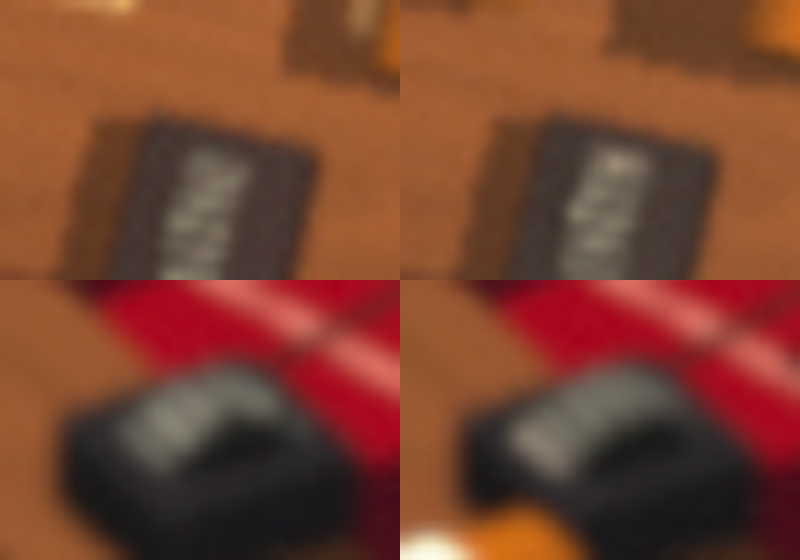

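The white rib, hidden at first, now shows at the bottle end of the exposed arc: top-right px (625,160), bottom-right (535,448). That matches the stop. The arm is clear of everything, so I'm handing in.

```bash
python3 -c "
from workcell import ticket
print(ticket.close_job())"
```

```text
the job is handed in; nothing more can be done
None
```

I handed the job in at about 43 s: the slim bottle rests in the narrow cradle and the fat one in the wide cradle (about 4 mm past centre along it), the glasses, upright bottle and jug were never touched, and the dimmer wheel got five strokes towards the bottles; its rib is at the far end, though I couldn't read the angle itself, and the hand-in returned no verdict.

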